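# Punch the last screw mark for a lamp foot

## Task

The square foot for the aquarium lamp's post is held by screws in three of its corners; mark the cabinet top for the fourth screw. Take the automatic centre punch from the beech block, stand its point in the open screw hole, upright and right down on the cabinet top, and press straight down just until the spring inside snaps: lean on it no harder than that needs, do not run it hard against its end stop, and let it snap nowhere but in that hole. Then set the punch gently back in its hole in the block, standing as before, and leave the other things where they are.

Things in the scene. Friction and masses are not known exactly. Their poses are not given: they have to be found in the camera images.
- foot: square aluminium tube foot, fixed flat on the cabinet top: plate 80 x 80 x 5 mm, a tube socket (27 mm wide, top at 42 mm) in its middle. Origin: middle of the underside, z up. Four screw holes 28 mm from the middle in x and y: pan-head screws (10 mm wide, 3 mm high) sit in three, the one at +x +y is open. May be turned any way
- foot_hole (a point): middle of the open screw hole at the plate's upper face, 5 mm above the cabinet top; axes as the foot's. Plain round through hole 6.5 mm wide with hardly any bevel; the black cabinet top is its floor. From here the direction (-x -y) leads over flat plate to the socket, whose foot begins 23 mm away
- block: beech tool block, fixed: 46 mm (x) x 110 mm (y) x 58 mm high. Origin: middle of its underside, z up. At y = +26 mm is the punch's hole; at y = -18 and -38 mm two drill bits stand 26 and 20 mm out of its top, so close the fingers along x
- block_hole (a point): middle of the punch's hole at the block's top face (58 mm up); 12 mm wide, goes down through to the cabinet top
- punch: steel automatic centre punch standing point down in the block, 0.15 kg. Origin: lower end of the nose, z up its axis. Nose 10 mm thick, z = 0 to 30 mm; barrel and cap 16 mm thick, z = 30 to 119 mm; the shoulder at 30 mm sits on the block's top (origin then 28 mm above the cabinet top). The 4 mm thick point sticks out below the nose by 15 to 26 mm: often resharpened, not exactly known
- punch_anvil (a point): the plunger that carries the point, hidden inside: at the punch's origin at rest, rising along its z as the point is pushed in. That takes 4 N to start, then 7.5 N growing to about 14 N at about 8 mm of travel; there the spring snaps and the force falls at once to about 5 N. At 10.4 mm is a hard stop. Lifted, it comes back out and is cocked again
- punch_hammer (a point): on the punch's axis, the hammer inside the barrel: 60 mm above the punch's origin at rest, lifted with the point as it is pushed in (to about 68 mm), and dropped back to 60 mm by the snap. Not visible
- tweezer: stainless planting tweezer lying flat, 205 mm long (x), 16 mm wide, 9 mm high; a bystander
- cup: grey silicone suction cup, 40 mm wide, 25 mm high; a bystander
- net: orange plastic net handle with a bare wire frame, lying flat, 280 mm long (x), frame 90 mm wide; a bystander
- rack: clear rack with four empty glass vials, 50 x 150 mm, 77 mm high; a bystander
- jar: food jar with a white cap, 66 mm wide, 85 mm high; a bystander
Things that resemble listed ones, but are neither listed nor needed, are in the scene too. There is more than one size of the block; the job needs the larger.

How it is judged (in metres and radians):
On the way, in this order (a step that is already met when the one before it is completed fails the run):
1. the punch is drawn out of the block (height (world z) of punch above 0.06 m), for 0.05 s.
2. with its point through the open hole on the cabinet top, the punch is pressed upright (within 5 degrees) until it snaps (z of punch_anvil in the frame of punch above 0.006 m and z of punch_hammer in the frame of punch below 0.064 m and horizontal distance between punch and foot_hole below 0.003 m and angle between punch's own z axis and vertical below 0.09 rad and contact force between punch and table above 1 N), for 0.05 s.
At the end, for the whole second after the job is handed in: the punch stands at rest in its hole in the block: within 3 mm of the hole's middle, seated on its shoulder (origin 25 to 31 mm above the cabinet top), upright within 0.06 rad, its point sprung back out (horizontal distance between punch and block_hole below 0.003 m and height (world z) of punch between 0.025 and 0.031 m and angle between punch's own z axis and vertical below 0.06 rad and z of punch_anvil in the frame of punch below 0.002 m and linear speed of punch below 0.02 m/s); the robot touches nothing.
It fails at once if the punch snaps anywhere but in the open hole (more than 4 mm off) (z of punch_anvil in the frame of punch above 0.006 m and z of punch_hammer in the frame of punch below 0.064 m and horizontal distance between punch and foot_hole above 0.004 m).
It fails at once if the punch presses on the cabinet top or the foot with more than 24 N (contact force between punch and table above 24 N or contact force between punch and foot above 24 N).
It fails at once if the punch is jammed or dropped into the block with more than 30 N (contact force between punch and block above 30 N).
It fails at once if a bystander is moved by more than 20 mm (distance of any of tweezer, cup, net, rack, jar from where it was at the start of the episode above 0.02 m).
It also fails if it takes over 64 s, if anything falls off the work surface, if the arm or the gripper's body presses on something with over 40 N, if the wrist force passes 120 N, or if a joint passes its speed limit or range.

## Robot

A 6-joint arm with a two-finger parallel gripper is mounted at the origin on the work surface. World frame = base frame: x ahead of the robot, y to its left, z up, the work surface at z = 0. Lengths are in mm, angles in rad, forces in N, time in s.
With the tool pointing down it reaches from about 300 to 775 mm from the base axis. Payload 14.6 kg.
Tool frame: the origin (TCP) lies on the centre line of the jaws, within the pads' length; the fingertips stand 19 mm ahead of it and the grasp point (between the pads) is the TCP (bot.tip_reach is the distance from the TCP to the fingertips, in mm); y points along the fingers, x is the direction in which the jaws open and shut, and the axes are right-handed (so a half turn about y gives the same grasp; the last joint's range is limited). The gripper opens to 85 mm and grips with 20 to 120 N. Pads are 22 mm wide; open, the fingers measure 114 mm over their backs; the gripper's body (76 mm by 85 mm) begins 54 mm behind the grasp point. The pads swing forward as they close: fully open they stand 13 mm farther back than shut.
Start: joints at [1.191, 0.3, 1.521, -0, 1.321, -0.067], TCP at [169.246, 523.303, 250.281] pointing down, gripper open.
Joint ranges: [-3.03, 3.03], [-0.79, 2.21], [0.23, 2.52], [-1.04, 4.18], [0, 3.07], [-2.55, 2.55]. Speed limits (rad/s): [2.22, 2.22, 2.57, 3.14, 3.14, 3.14].

## Interface

Orientations are given as a unit quaternion [w, x, y, z].
In Python, from rig import bot gives the robot as it stands. Calls block until the motion is done:
- bot.move_to(position, orientation): joint-space move of the TCP to a pose.
- bot.servo_line(position, attitude=None, speed=150, until_force=None): straight line of the TCP; attitude=None keeps the orientation; speed is the mean speed in mm/s. With until_force (N) it stops when the force on the tool has changed by that much, and returns True; else False.
- bot.move_joints(angles): joint-space move.
- bot.move_gripper(opening, grip_force=None): finger opening in mm; grip_force is the grip in N (None keeps the last); returns when the fingers have stopped.
- bot.dwell(seconds).
- bot.ik(position, orientation): joint angles nearest the present ones, or None.
- bot.read_state(): the state.
- bot.read_camera(name): name is "side" or "top"; returns a dict with "image" (400x640x3 uint8, blue, green, red), "depth" (400x640 float32, mm along the optical axis (not along the pixel's ray), 0 where there is no reading), "fovy" (degrees; the focal length in pixels is half the picture's height over the tangent of half this angle, whatever the lens; pixels are square), "cx", "cy" (the principal point, pixels), "k1" (the pictures are not rectified: a ray, as slopes to the right and down, at radius r is drawn at 1 + k1 r^2 times it, then the intrinsics apply), "eye" and "attitude" of the camera in the world. Camera axes: x right, y down, z forward; pixel columns grow to the right and rows downward; lengths in mm; the calibration is good to about 2 mm. A picture is of the moment at which its call begins.
A pose or a line that the arm cannot do raises bot.MotionError and nothing moves.
- bot.finish_job(): hands the job in, once; it reports no verdict.
The state is a dict: "clock": time; "joint_positions": joint angles; "qvel": joint speeds; "effort": joint torques, N m; "ee_pos": TCP position; "tool_rot": TCP orientation; "ft_force": force on the tool from outside, world axes, zero at the start; "moment": the same for the moment, N m; "grip_width": finger opening in mm.
Only numpy, scipy, OpenCV 4.12 (cv2) and the standard library are available. Lean on these libraries where they do the work, as an engineer would, in place of code of your own. Each camera call takes 0.05 s, during which the arm holds its last target.

## Working session

There is one attempt and no reset: what is moved stays moved. The work goes in short steps, each a Python script; the robot and the scene stay as the last script left them, time stands still between calls to the robot, and variables do not carry over. Pictures are saved under pics/ and viewed, and the job is handed in when it is done.

```bash
ls; mkdir -p pics; cat > h.py <<'E'
import numpy as np, cv2
from rig import bot
from scipy.spatial.transform import Rotation as R
def snap(n):
    c=bot.read_camera(n); np.savez('pics/%s_last.npz'%n,**c); return c
def load(n):
    return dict(np.load('pics/%s_last.npz'%n))
def K(c):
    h=c['image'].shape[0]; f=h/2/np.tan(np.radians(float(c['fovy']))/2)
    return f,float(c['cx']),float(c['cy']),float(c['k1'])
def rot(c):
    a=np.array(c['attitude'],float); return R.from_quat([a[1],a[2],a[3],a[0]]).as_matrix()
def ray(c,u,v):
    f,cx,cy,k1=K(c); x=(u-cx)/f;y=(v-cy)/f; rd=np.hypot(x,y); r=rd
    for _ in range(50): r=rd/(1+k1*r*r)
    s=1/(1+k1*r*r); d=np.array([x*s,y*s,1.0]); return np.array(c['eye'],float),rot(c)@d
def onz(c,u,v,z):
    e,d=ray(c,u,v); return e+d*(z-e[2])/d[2]
def proj(c,p):
    f,cx,cy,k1=K(c); q=rot(c).T@(np.array(p,float)-np.array(c['eye'],float)); x,y=q[0]/q[2],q[1]/q[2]
    k=1+k1*(x*x+y*y); return np.array([cx+f*x*k,cy+f*y*k])
def atdepth(c,u,v):
    e,d=ray(c,u,v); return e+d*float(c['depth'][int(round(v)),int(round(u))])
def tri(c1,p1,c2,p2):
    e1,d1=ray(c1,*p1);e2,d2=ray(c2,*p2)
    t=np.linalg.lstsq(np.c_[d1,-d2],e2-e1,rcond=None)[0]
    a=e1+t[0]*d1;b=e2+t[1]*d2; return (a+b)/2,np.linalg.norm(a-b)
def crop(c,x0,y0,x1,y1,s,name):
    cv2.imwrite('pics/'+name,cv2.resize(c['image'][y0:y1,x0:x1],None,fx=s,fy=s,interpolation=cv2.INTER_CUBIC))
E
python3 - <<'E'
from h import *
for n in('top','side'):
    c=snap(n); cv2.imwrite(f'pics/{n}0.png',c['image']); print(n,c['eye'],c['attitude'],c['fovy'],c['cx'],c['cy'],c['k1'])
print(bot.read_state())
E
```

```text
pics
top [516.31586588 -58.54797728 917.75859292] [ 0.01967365 -0.69710612  0.71637498 -0.02151494] 57.94275925292363 317.171604610477 199.94419055045697 0.02600938102510156
side [ 122.74990984 -722.28676628  582.86501383] [-0.47155985  0.83601168 -0.2443132   0.13793778] 55.69328665131792 319.6632416040513 196.07433379674393 0.01273302453909637
{'clock': 0.1, 'joint_positions': array([ 1.19137260e+00,  3.00447387e-01,  1.52151266e+00,  2.34036003e-05,
        1.32071967e+00, -6.65690374e-02]), 'qvel': array([-0.00056666, -0.00303821, -0.00283334, -0.00017564,  0.00219073,
        0.00025226]), 'effort': array([-1.15648791e-04, -5.44380784e+01, -3.62368584e+01, -9.34580362e-05,
        3.08405841e-03,  1.65466651e-05]), 'ee_pos': array([169.18784754, 523.13107305, 249.76325915]), 'tool_rot': array([-0.57159314,  0.57198945,  0.41566886, -0.41632769]), 'ft_force': array([-0.21574821, -0.33910765,  0.83724853]), 'moment': array([-0.04787851, -0.02964488,  0.00787442]), 'grip_width': 85.11741538004978}
```

View pics/top0.png

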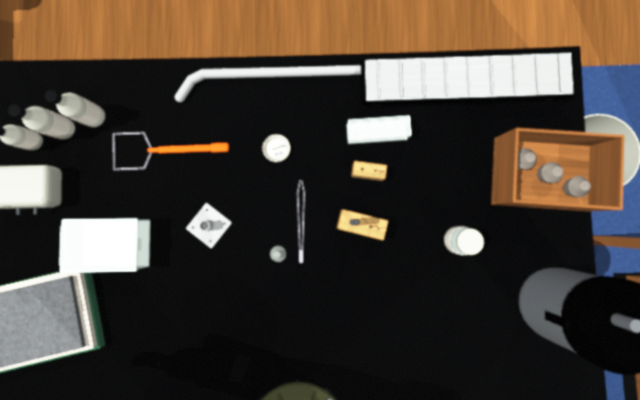

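View pics/side0.png

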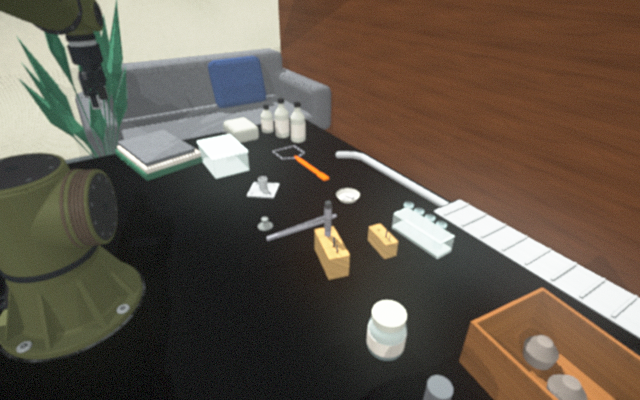

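The top view shows the larger block at (363,224) with the punch leaning away from the camera. The smaller block is at (369,171) and the foot at (209,226). In the side view the punch stands at (327,218) in the larger block (332,252), the small block is at (382,240) and the foot at (263,188). Next I take close crops.

```bash
python3 - <<'E'
from h import *
t=load('top');s=load('side')
a=cv2.resize(t['image'][195:257,175:245],(700,620)[:2],interpolation=cv2.INTER_CUBIC)
crop(t,175,195,245,255,10,'foot_t.png')
crop(t,325,150,405,250,6,'blk_t.png')
crop(s,230,160,410,290,4,'side_c.png')
for p in [(363,224),(369,171),(209,226),(463,240),(277,254),(230,148)]: print(p,atdepth(t,*p).round(1))
E
```

```text
(363, 224) [ 506.3 -168.5   59.3]
(369, 171) [ 634.9 -190.2   39.5]
(209, 226) [511.5 201.8  39.1]
(463, 240) [ 464.2 -391.7   86. ]
(277, 254) [438.6  40.2  27.9]
(230, 148) [709.6 158.4  -2.5]
```

View pics/foot_t.png

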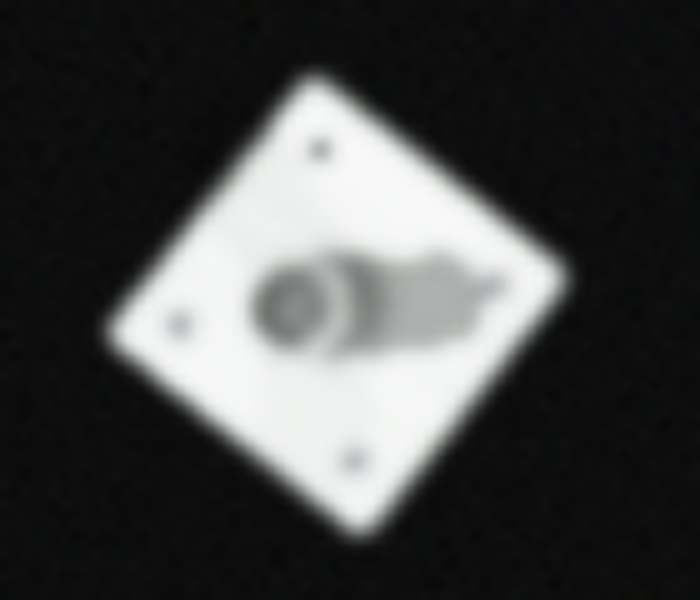

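View pics/blk_t.png

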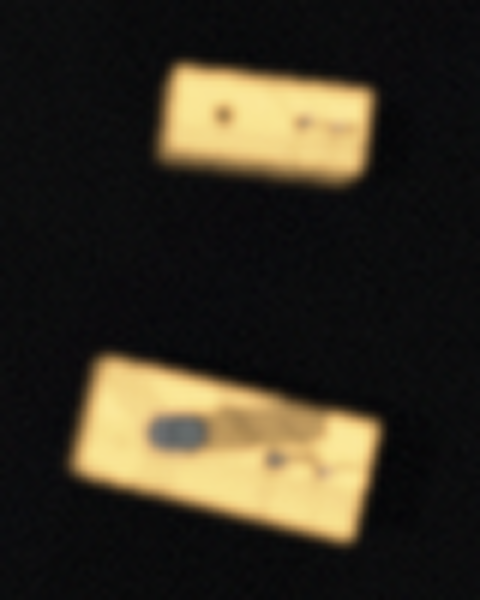

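View pics/side_c.png

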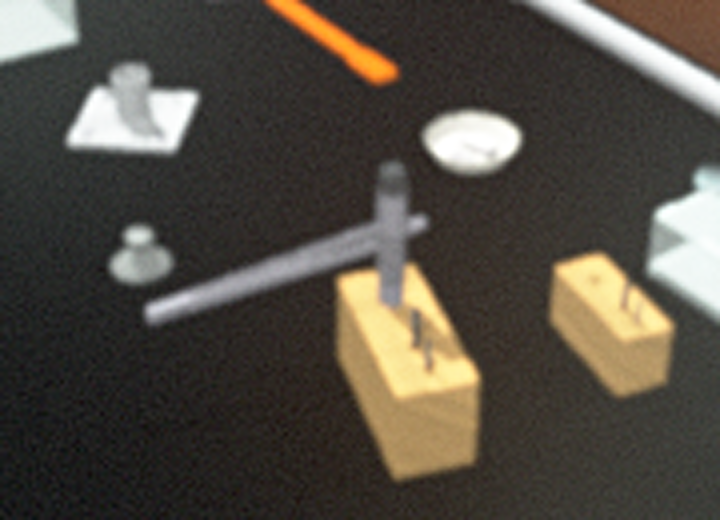

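The foot crop shows the spots at crop (319,149), (180,323), (352,460) and (490,285), the last one in the socket's shadow. The topmost is darkest, so it looks like the open hole. I'll average some frames and measure the contrast.

```bash
python3 - <<'E'
from h import *
for n in('top','side'):
    c=bot.read_camera(n); im=[c['image'].astype(float)]; dp=[c['depth']]
    for _ in range(9):
        d=bot.read_camera(n); im.append(d['image'].astype(float)); dp.append(d['depth'])
    c['depth']=np.median(dp,0); c['mean']=np.mean(im,0); c['image']=np.clip(c['mean'],0,255).astype(np.uint8)
    np.savez(f'pics/{n}_last.npz',**c)
t=load('top');s=load('side')
g=t['mean'].mean(2)
for x,y in [(319,149),(180,323),(352,460),(490,285)]:
    u,v=int(175+x/10),int(195+y/10); print(u,v); print(g[v-3:v+4,u-3:u+4].round(0).astype(int))
crop(t,175,195,245,255,10,'foot_t2.png')
crop(s,240,165,290,205,14,'foot_s2.png')
E
```

```text
206 209
[[187 231 243 246 245 241 229]
 [223 241 245 244 243 244 242]
 [234 242 239 230 228 238 244]
 [237 240 229 196 192 229 244]
 [238 237 226 195 193 229 244]
 [238 238 234 227 228 239 246]
 [239 239 240 241 243 245 247]]
193 227
[[232 240 242 242 244 245 245]
 [239 238 234 233 238 243 245]
 [239 229 212 211 229 240 245]
 [239 223 197 197 225 239 245]
 [241 230 211 211 231 242 245]
 [242 239 234 233 239 244 246]
 [236 242 243 243 244 245 246]]
210 241
[[241 239 237 236 239 243 245]
 [240 236 229 223 229 239 244]
 [239 231 213 200 212 233 243]
 [238 229 207 197 212 233 242]
 [238 233 224 220 228 237 240]
 [235 238 237 237 240 241 234]
 [217 234 241 243 243 238 218]]
224 223
[[230 239 243 243 242 238 227]
 [207 226 232 233 235 240 240]
 [188 201 207 208 220 235 242]
 [177 181 182 188 208 231 242]
 [173 174 183 199 218 234 241]
 [174 183 205 226 234 239 238]
 [177 192 222 237 241 239 226]]
```

View pics/foot_t2.png

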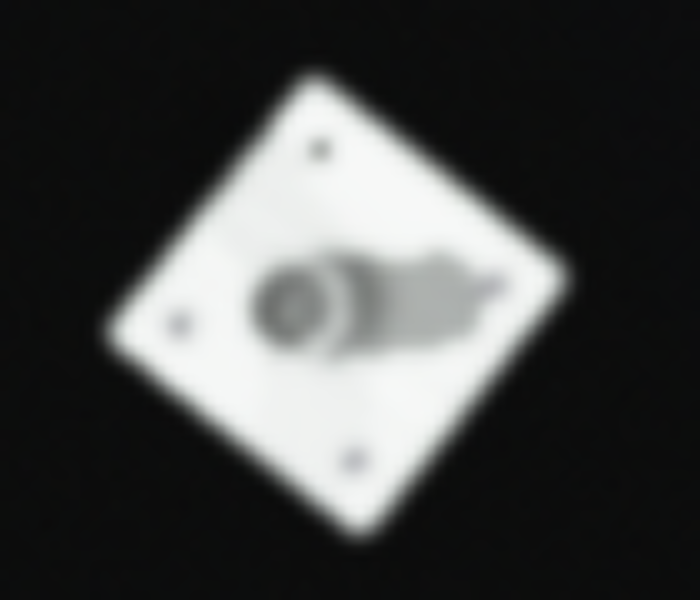

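View pics/foot_s2.png

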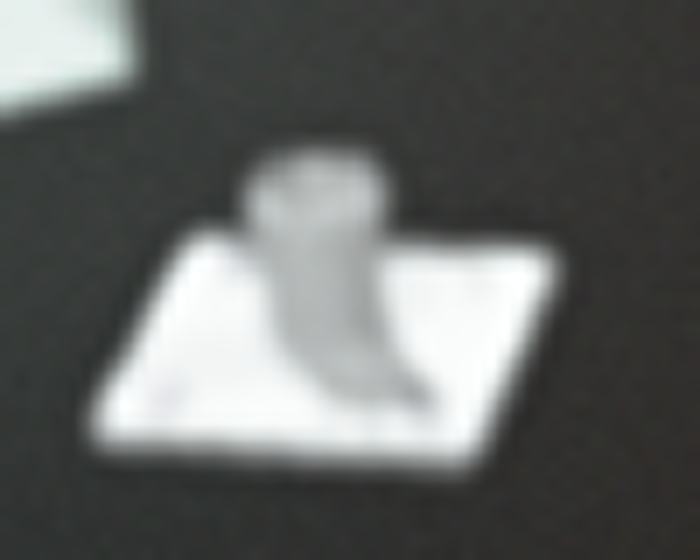

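```bash
python3 - <<'E'
from h import *
t=load('top');s=load('side')
m=t['mean']
for u,v in [(206.5,209.5),(192.5,227),(210,240.5),(224,223)]:
    p=onz(t,u,v,5); q=proj(s,p); print((u,v),p.round(1),'side',q.round(1),'crop',((q-[240,165])*14).round(0))
    w=m[int(v)-3:int(v)+5,int(u)-3:int(u)+5]; k=w.sum(2).argmin(); print(w.reshape(-1,3)[k].round(0))
    w=s['mean'][int(q[1])-2:int(q[1])+4,int(q[0])-3:int(q[0])+4]; print(w.mean(2).round(0).astype(int)); print((w[...,1]-(w[...,0]+w[...,2])/2).round(0).astype(int))
    w=m[int(v)-3:int(v)+5,int(u)-3:int(u)+5]
    print((w[...,1]-(w[...,0]+w[...,2])/2).round(0).astype(int))
E
```

```text
(206.5, 209.5) [553.  217.8   5. ] side [273.3 184.8] crop [466. 277.]
[187. 190. 186.]
[[136 126 122 124 128 132 130]
 [212 205 203 202 208 217 221]
 [242 243 243 238 240 248 252]
 [245 248 248 244 243 249 253]
 [246 248 250 247 247 250 252]
 [248 250 250 250 250 252 251]]
[[2 3 2 2 2 2 2]
 [3 3 3 3 4 4 4]
 [2 2 2 2 2 2 1]
 [1 1 1 2 1 1 1]
 [2 1 1 1 1 1 1]
 [1 1 1 1 1 1 2]]
[[3 2 2 2 2 2 2 3]
 [3 2 2 2 2 2 2 2]
 [2 2 2 2 2 2 2 2]
 [2 2 2 4 3 2 2 1]
 [2 2 2 4 3 2 1 1]
 [2 2 2 2 2 2 1 1]
 [2 2 2 2 2 1 2 1]
 [2 2 2 2 1 1 1 1]]
(192.5, 227) [510.  253.1   5. ] side [255.8 183.8] crop [221. 263.]
[154. 156. 154.]
[[ 63  94 122 126 116 130 164]
 [ 96 159 202 204 179 167 172]
 [144 221 247 241 221 200 187]
 [196 247 252 245 234 224 207]
 [235 253 251 248 245 241 227]
 [248 253 251 250 250 248 234]]
[[3 2 3 3 3 2 2]
 [2 3 3 2 1 1 2]
 [3 3 1 0 2 0 2]
 [4 2 1 1 0 1 2]
 [2 1 1 1 1 2 2]
 [2 1 1 1 1 1 2]]
[[4 2 2 2 1 2 1 2]
 [2 2 1 2 2 2 2 2]
 [2 2 1 1 1 2 2 2]
 [2 1 2 0 0 2 2 1]
 [2 1 1 1 1 1 2 1]
 [2 1 1 1 1 1 1 1]
 [3 2 1 1 1 1 1 2]
 [3 3 2 1 1 2 2 2]]
(210, 240.5) [475.  209.7   5. ] side [2
[... 443 characters left out ...]

 [ 2  1  0 -1  1  2  2  2]
 [ 1  1  1  1  1  1  2  2]
 [ 2  2  2  1  2  2  2  3]
 [ 3  2  2  1  2  2  3  3]]
(224, 223) [517.8 174.3   5. ] side [269.2 194. ] crop [409. 406.]
[126. 127. 124.]
[[188 185 186 207 234 248 251]
 [185 183 177 177 204 236 250]
 [191 194 188 176 190 226 247]
 [218 223 225 212 210 230 248]
 [232 237 241 233 229 238 249]
 [222 228 233 232 229 234 237]]
[[2 2 3 3 2 2 1]
 [3 2 3 2 3 2 1]
 [3 3 1 0 1 2 1]
 [3 2 1 0 1 1 1]
 [2 2 2 1 1 1 1]
 [3 3 1 2 2 2 2]]
[[ 2  2  2  1  2  2  2  4]
 [ 3  2  1  1  1  2  2  2]
 [ 3  2  1  1  1  2  2  2]
 [ 3  2  0 -1  1  2  2  2]
 [ 3  2  0  0  1  2  2  2]
 [ 3  3  2  2  1  2  2  3]
 [ 3  3  3  2  2  2  2  4]
 [ 3  4  2  2  2  2  4  2]]
```

Colour settles the choice. Three of the spots have the purplish steel tint of screws. The topmost spot, at top (206.5,209.5), takes the neutral green tint of the cabinet, so it is the open hole. Now I fit the block, foot and punch.

```bash
python3 - <<'E'
from h import *
t=load('top');s=load('side')
m=t['mean']; g=m.mean(2)
def rect(mask,z,off):
    cs,_=cv2.findContours(cv2.resize(mask,None,fx=1,fy=1),cv2.RETR_EXTERNAL,cv2.CHAIN_APPROX_NONE)
    c=max(cs,key=cv2.contourArea)[:,0,:].astype(float)
    P=np.array([onz(t,(a+.5)/8-.5+off[0],(b+.5)/8-.5+off[1],z)[:2] for a,b in c],np.float32)
    return cv2.minAreaRect(P)
# foot
x0,y0=175,195; sub=cv2.resize(m[195:255,175:245],None,fx=8,fy=8,interpolation=cv2.INTER_CUBIC)
r=rect((sub.mean(2)>125).astype(np.uint8),5,(x0,y0)); print('foot',r, cv2.boxPoints(r).round(1).tolist())
# hole spot centroid
w=g[206:214,203:211]; d=np.clip(236-w,0,None); d[0,:]=0;d[:,0]=0;d[:,-1]=0;d[-1]=0;yy,xx=np.mgrid[206:214,203:211]
print(d.round(0)); u,v=(d*xx).sum()/d.sum(),(d*yy).sum()/d.sum(); print('hole',u,v,onz(t,u,v,5),onz(t,u,v,2.5))
for nm,(a,b) in dict(s1=(193,227),s2=(210,240)).items():
    w=g[b-3:b+5,a-4:a+4]; dd=np.clip(232-w,0,None); yy,xx=np.mgrid[b-3:b+5,a-4:a+4]; u,v=(dd*xx).sum()/dd.sum(),(dd*yy).sum()/dd.sum(); print(nm,u,v,onz(t,u,v,8))
# block
sub=cv2.resize(m[195:255,325:405],None,fx=8,fy=8,interpolation=cv2.INTER_CUBIC)
mk=((sub[...,2]-sub[...,0])>35).astype(np.uint8)
mk=cv2.morphologyEx(mk,cv2.MORPH_CLOSE,np.ones((60,60)))
cv2.imwrite('pics/bm.png',mk*255)
r=rect(mk,58,(325,195)); print('block',r,cv2.boxPoints(r).round(1).tolist())
cv2.imwrite('pics/punch_t.png',cv2.resize(t['image'][210:235,340:375],None,fx=20,fy=20,interpolation=cv2.INTER_NEAREST))
cv2.imwrite('pics/punch_s.png',cv2.resize(s['image'][190:250,300:360],None,fx=10,fy=10,interpolation=cv2.INTER_CUBIC))
E
```

```text
foot ((513.833984375, 213.57989501953125), (84.38555908203125, 84.4010238647461), 50.835636138916016) [[454.5, 207.5], [519.9000244140625, 154.1999969482422], [573.2000122070312, 219.60000610351562], [507.79998779296875, 272.8999938964844]]
[[ 0.  0.  0.  0.  0.  0.  0.  0.]
 [ 0.  0.  0.  0.  0.  0.  0.  0.]
 [ 0.  0.  0.  6.  8.  0.  0.  0.]
 [ 0.  0.  7. 40. 44.  7.  0.  0.]
 [ 0.  0. 10. 41. 43.  7.  0.  0.]
 [ 0.  0.  2.  9.  8.  0.  0.  0.]
 [ 0.  0.  0.  0.  0.  0.  0.  0.]
 [ 0.  0.  0.  0.  0.  0.  0.  0.]]
hole 206.47257019438447 209.53563714902808 [552.90375337 217.82260954   5.        ] [553.00396576 218.57957471   2.5       ]
s1 190.94492203118753 228.04258296681328 [507.54757818 255.92398455   8.        ]
s2 209.08667058132707 241.64967704051676 [472.36917302 211.09573095   8.        ]
block ((505.5538024902344, -166.85009765625), (119.28929901123047, 53.34861373901367), 74.40006256103516) [[463.79998779296875, -217.10000610351562], [515.2000122070312, -231.5], [547.2999877929688, -116.5999984741211], [495.8999938964844, -102.19999694824219]]
```

View pics/punch_t.png

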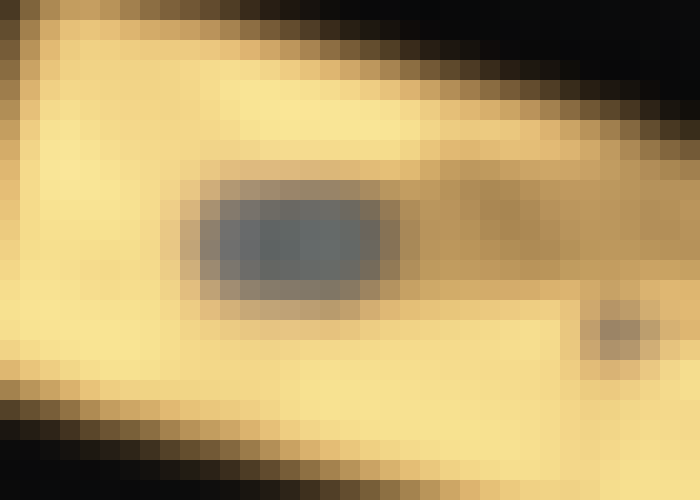

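View pics/punch_s.png

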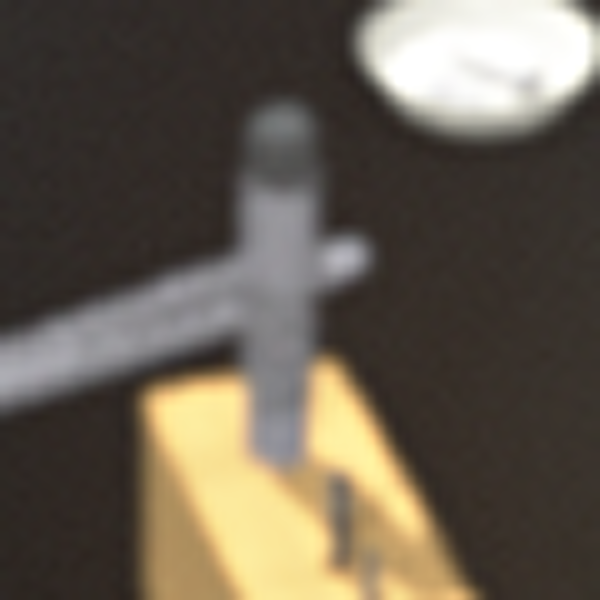

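View pics/bm.png

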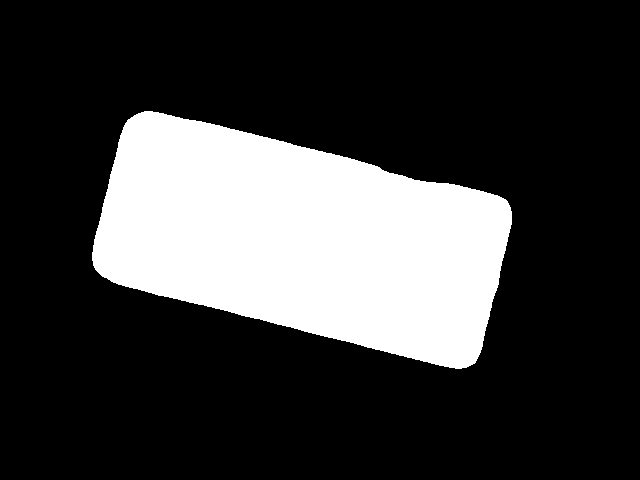

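```bash
python3 - <<'E'
from h import *
t=load('top');s=load('side')
print('base left edge',onz(t,349.1,221.8,58),'cap right edge',onz(t,359.2,221.8,147))
yb=np.array([.269,.963]); 
for P in [(512.3,-142.8),(510,-142),(514,-143)]:
    for z in(58,147): print(P,z,'top',proj(t,[*P,z]).round(2),'side',proj(s,[*P,z]).round(2))
# colour segmentation of punch in both
m=t['mean'][212:232,342:368]; sat=m[...,2]-m[...,0]
w=np.clip(45-sat,0,45)/45.; w[(m.mean(2)<60)]=0
print(sat.round(0).astype(int))
q=s['mean'][195:240,318:336].mean(2); 
for r in range(198,238,4): print(r,s['mean'][r,318:338].mean(1).round(0).astype(int))
E
```

```text
base left edge [ 512.37663709 -135.86709333   58.        ] cap right edge [ 512.20404663 -149.35460324  147.        ]
(512.3, -142.8) 58 top [352.02 221.75] side [326.64 234.49]
(512.3, -142.8) 147 top [356.12 221.84] side [327.03 201.59]
(510, -142) 58 top [351.71 222.73] side [325.61 234.64]
(510, -142) 147 top [355.78 222.93] side [325.95 201.73]
(514, -143) 58 top [352.08 221.03] side [327.3 234.3]
(514, -143) 147 top [356.19 221.04] side [327.74 201.41]
[[111 109 108 108 109 109 109 108 108 109 109 104  96  87  74  63  53  42
   30  19  13   9   4   1  -1   0]
 [110 108 108 108 108 108 107 106 104 103 103 106 108 109 109 104  96  86
   74  61  50  40  29  20  14   9]
 [108 106 106 107 107 107 108 106 104 101 100 100 101 102 103 106 107 108
  108 101  92  83  73  63  53  42]
 [104 103 105 105 106 107 107 106 105 103 101 100  99  99  99  99  99 101
  104 107 109 109 106 103  95  85]
 [101  99 102 104 105 105 106 106 105 104 102 100  99 100  99 100  98 100
  102 105 107 108 108 108 109 108]
 [ 98  98 100 103 104 105 105 104 105 104 103 101 101 102 103 104 104 105
  107 109 110 110 
[... 1671 characters left out ...]
 52  45  42  43
  45  42]
206 [45 44 43 43 44 52 67 79 83 84 83 82 81 71 59 49 46 46 43 48]
210 [ 44  42  47  44  45  71 110 138 147 148 146 145 134 104  66  47  45  45
  46  47]
214 [ 42  41  42  43  51  79 117 140 149 153 151 148 138 123 123 137 146 137
 101  64]
218 [144 150 148 144 143 137 136 137 142 147 148 144 135 125 113 102  82  64
  51  48]
222 [151 151 146 143 135 128 128 130 133 134 129 125 113  86  58  46  45  47
  47  47]
226 [ 46  44  47  53  61  79 105 123 129 128 127 126 127 140 149 127  85  52
  46  45]
230 [216 217 216 215 215 213 190 150 132 129 127 126 147 189 207 211 210 184
 122  67]
234 [212 213 213 211 209 205 187 160 149 149 146 144 169 207 217 220 219 221
 217 199]
```

Top and side rays agree on the punch at about (512.8, -142.8), and the block's x axis is (0.963, -0.269). The hole estimate from the foot fit, (553.2, 218.2), agrees with the one from the spot, (552.9, 217.8). Now I reach for the punch.

```bash
cat >> h.py <<'E'
XB=np.array([.963,-.269,0]);XB/=np.linalg.norm(XB)
def quat(sg=1):
    x=sg*XB;y=np.array([0,0,-1.]);z=np.cross(x,y); q=R.from_matrix(np.c_[x,y,z]).as_quat(); return np.array([q[3],q[0],q[1],q[2]])
def st(*k):
    s=bot.read_state(); print('t%.2f'%s['clock'],s['ee_pos'].round(2),s['ft_force'].round(2),s['moment'].round(2),'w%.2f'%s['grip_width']); return s
E
python3 - <<'E'
from h import *
P=np.array([512.8,-142.8])
for sg in(1,-1):
    for Q in ([512.8,-142.8,260],[512.8,-142.8,110],[553,218,200],[553,218,90]):
        j=bot.ik(Q,quat(sg)); print(sg,Q,None if j is None else j.round(2))
E
```

```text
1 [512.8, -142.8, 260] [-0.34  0.25  1.56 -0.    1.33 -0.07]
1 [512.8, -142.8, 110] [-0.34  0.42  1.71 -0.    1.01 -0.07]
1 [553, 218, 200] [ 0.31  0.44  1.45 -0.    1.25  0.59]
1 [553, 218, 90] [ 0.31  0.57  1.53 -0.    1.04  0.59]
-1 [512.8, -142.8, 260] None
-1 [512.8, -142.8, 110] None
-1 [553, 218, 200] None
-1 [553, 218, 90] None
```

```bash
python3 - <<'E'
from h import *
q=quat()
bot.move_to([512.8,-142.8,250],q); st()
bot.move_gripper(50)
bot.servo_line([512.8,-142.8,110],speed=120); st()
for n in('top','side'):
    c=snap(n)
crop(load('side'),270,150,390,270,5,'pg_s.png'); crop(load('top'),300,170,420,270,6,'pg_t.png')
E
```

```text
t3.75 [ 512.97 -142.18  250.  ] [ 1.14 -0.61 -0.37] [ 0.05 -0.04  0.04] w85.63
t5.51 [ 513.11 -142.89  110.66] [ 0.6  -1.12 -0.01] [-0.03  0.    0.01] w50.28
```

View pics/pg_s.png

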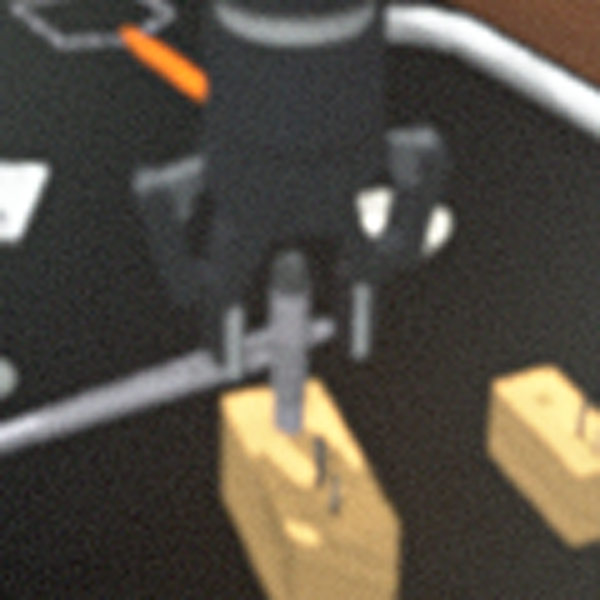

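View pics/pg_t.png

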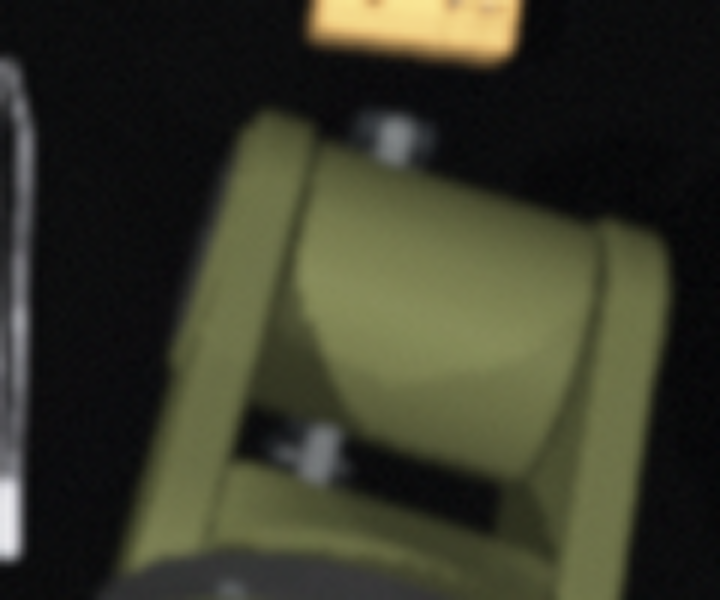

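```bash
python3 - <<'E'
from h import *
s=load('side'); T=np.array([513.1,-142.9,110])
f=lambda p:((proj(s,p)-[270,150])*5).round(1)
for z in (91,110,120):
  for o in(-25,25,0,-2,-4): print(z,o,f(T+o*XB+[0,0,z-110]))
for r in range(208,226,3): print(r,s['image'][r,312:346].mean(1).round(0).astype(int))
E
```

```text
91 -25 [232.3 372.5]
91 25 [338.  353.8]
91 0 [285.5 363.1]
91 -2 [281.3 363.8]
91 -4 [277.  364.6]
110 -25 [232.1 337.4]
110 25 [339. 319.]
110 0 [285.9 328.1]
110 -2 [281.7 328.8]
110 -4 [277.4 329.6]
120 -25 [232.  318.5]
120 25 [339.6 300.3]
120 0 [286.2 309.3]
120 -2 [281.9 310.1]
120 -4 [277.6 310.8]
208 [ 59  62  61  61  55  56  55  47  43  45  43  69  95 112 102  99  96  95
  93  89  62  44  47  38  49  46  56  58  87 126 137 117  78  56]
211 [ 61  53  64  73  94 102  74  53  44  43  45  69 112 146 161 160 159 152
 136 103  64  39  38  36  44  51  58  54  83 131 142 110  75  58]
214 [ 53  54  82 123 156 147 107  61  38  39  51  81 121 142 155 157 154 154
 138 122 113 125 134 123  97  63  54  56 102 142 151 116  74  57]
217 [ 59  58  78 123 151 145 126 122 137 140 152 153 152 150 155 155 153 150
 137 134 130 139 125 101  70  59  51  58  93 144 144 108  69  52]
220 [ 76  65  81 119 149 149 125 129 137 149 152 146 139 134 137 139 137 135
 114  79  53  45  44  36  45  48  49  58  97 121 125  91  58  50]
223 [143 121 117 134 159 151 124 117 124 116  97  93 114 124 137 134 134 127
 109  80  47  40  44  39  48  44  43  43  47  39  46  37  38  51]
```

The side view shows the fingers either side of the punch, within about 1 mm of centred: pad edges at crop 241 and 351, punch at 287. The top view is hidden by the arm. I grip lightly and read the side force.

```bash
python3 - <<'E'
from h import *
T=np.array([512.8,-142.8,110])-0.8*XB
bot.servo_line(T,speed=30); st()
bot.move_gripper(30); st()
bot.move_gripper(0,grip_force=20); s=st()
print('along XB force',s['ft_force']@XB)
E
```

```text
t5.86 [ 512.03 -142.59  110.16] [-0.59  0.33 -0.09] [ 0.02 -0.01 -0.05] w50.03
t6.19 [ 512.04 -142.57  109.99] [ 0.6  -0.94 -1.04] [0.   0.05 0.03] w30.02
t6.46 [ 512.06 -142.6   110.04] [ 0.13 -0.51  0.71] [ 0.06  0.04 -0.03] w15.33
along XB force 0.261637994592553
```

```bash
python3 - <<'E'
from h import *
bot.move_gripper(0,grip_force=70); s=st(); print(s['ft_force']@XB)
bot.servo_line([512.05,-142.6,116],speed=20); st()
bot.servo_line([512.05,-142.6,190],speed=100); st()
bot.move_to([552.9,200,150],quat()); 
bot.dwell(.2); st()
for n in('top','side'): snap(n)
cv2.imwrite('pics/m_s.png',load('side')['image']); crop(load('side'),235,130,325,210,8,'mc_s.png'); crop(load('top'),170,180,250,260,8,'mc_t.png')
E
```

```text
t6.67 [ 512.07 -142.6   110.12] [-0.66 -0.48  2.3 ] [-0.04  0.1   0.04] w13.99
-0.5102190371251449
t7.12 [ 512.01 -142.59  115.99] [-0.18 -1.05 -1.95] [ 0.01 -0.02 -0.01] w14.45
t8.02 [ 511.78 -142.52  189.36] [-0.1   0.03 -1.55] [0.05 0.01 0.01] w14.51
t9.53 [553.22 199.04 150.18] [-0.46 -0.99 -1.39] [-0.01  0.   -0.06] w14.51
```

View pics/mc_s.png

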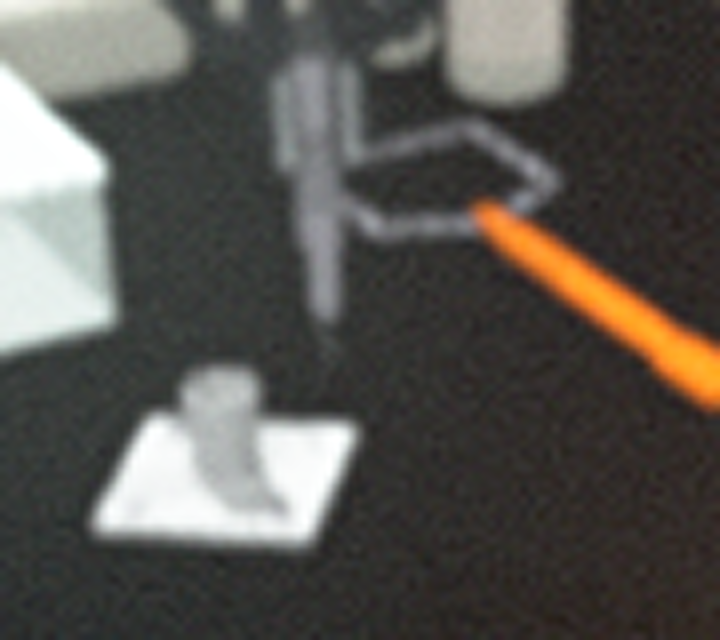

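View pics/mc_t.png

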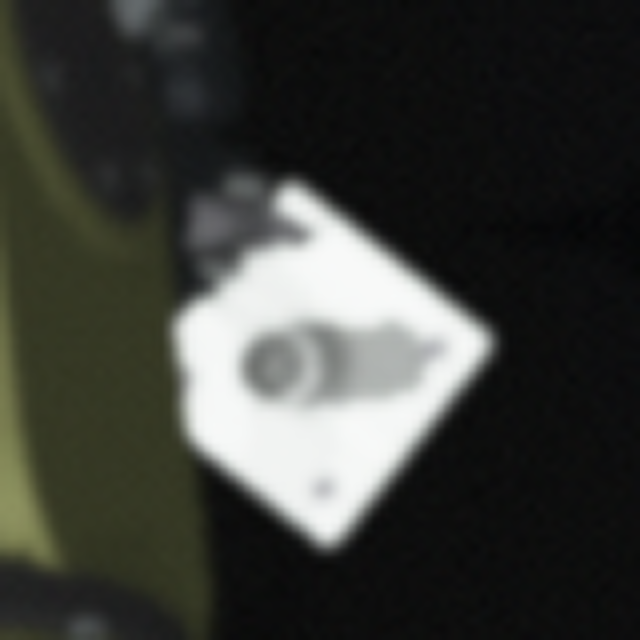

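Both views show the held punch. In the top crop the point ends near (305,234), and in the side crop the nose ends near (322,318). I compare these with the projections of the robot's own position.

```bash
python3 - <<'E'
from h import *
t=load('top');s=load('side')
T=np.array([553.22,199.04,150.18]); 
for h in(87,30,-0,-82+0):
  pass
for d,n in((-30,'barrel30'),(-52,'shoulder'),(-82,'nose end'),(-97,'p15'),(-102,'p20'),(-108,'p26')):
    p=T+[0,0,d]; a=proj(t,p);b=proj(s,p); print(n,'top',a.round(2),((a+.5-[170,180])*8-.5).round(0),'side',b.round(2),((b+.5-[235,130])*8-.5).round(0))
crop(t,188,198,216,218,25,'tip_t.png'); crop(s,262,150,290,180,20,'tip_s.png')
g=t['image'].astype(float).mean(2)
print(g[202:216,192:216].round(0).astype(int))
g=s['image'].astype(float).mean(2)
for r in range(150,178,2): print(r,g[r,266:284].round(0).astype(int))
E
```

```text
barrel30 top [199.1 207.5] [236. 223.] side [273.75 152.97] [313. 187.]
shoulder top [202.26 207.86] [262. 226.] side [274.22 159.81] [317. 242.]
nose end top [206.31 208.33] [294. 230.] side [274.84 168.93] [322. 315.]
p15 top [208.23 208.55] [309. 232.] side [275.15 173.39] [325. 351.]
p20 top [208.86 208.62] [314. 232.] side [275.25 174.86] [325. 362.]
p26 top [209.6 208.7] [320. 233.] side [275.37 176.62] [326. 376.]
[[ 26  27  25  27  30  41  63  78  81  76  63  46  48  69  83  69  42  22
   14  13  16  13  11  12]
 [ 26  29  34  36  39  51  74  89  93  91  80  66  89 138 160 143  99  53
   29  15  14  13  14  15]
 [ 27  36  51  57  57  60  71  80  84  84  81  86 132 194 219 208 168 117
   69  33  17  14  13  14]
 [ 29  46  68  78  77  74  70  71  71  72  79  98 154 211 233 233 222 186
  133  77  39  21  14  12]
 [ 30  51  77  93  93  88  82  76  73  72  79  99 143 189 219 232 235 227
  195 145  94  52  27  13]
 [ 31  54  83  99 101  98  91  83  76  75  78  92 115 143 172 204 226 232
  228 206 166 113  63  30]
 [ 35  59  89 101 103  99  92  82  78  75  77  87 101 113 128 157 190
[... 1077 characters left out ...]
 77 111 144 149 154 138 105  82  82 118 146 133 115]
160 [ 54  55  57  56  57  67  95 131 145 153 136 108  67  48  56  59  69  73]
162 [ 55  57  58  55  54  53  63 102 140 150 133  92  61  55  53  52  45  48]
164 [ 55  62  54  53  51  57  64  93 134 146 136  95  62  54  50  51  54  50]
166 [ 54  56  61  57  54  55  59  92 136 151 136  99  64  51  52  52  52  53]
168 [ 60  57  57  59  54  55  51  82 118 136 128  91  61  47  52  48  49  52]
170 [56 56 58 58 56 52 50 58 75 82 82 61 48 54 49 53 56 52]
172 [54 56 60 56 55 51 58 52 59 75 72 56 53 52 53 50 46 51]
174 [59 50 52 57 58 54 56 49 54 70 61 61 54 51 47 51 48 51]
176 [107  70  55  51  47  57  49  54  54  61  54  48  56  50  50  49  47  48]
```

View pics/tip_t.png

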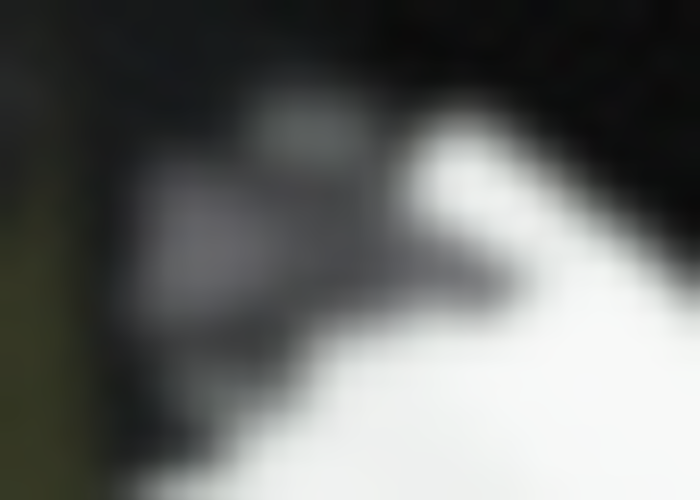

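View pics/tip_s.png

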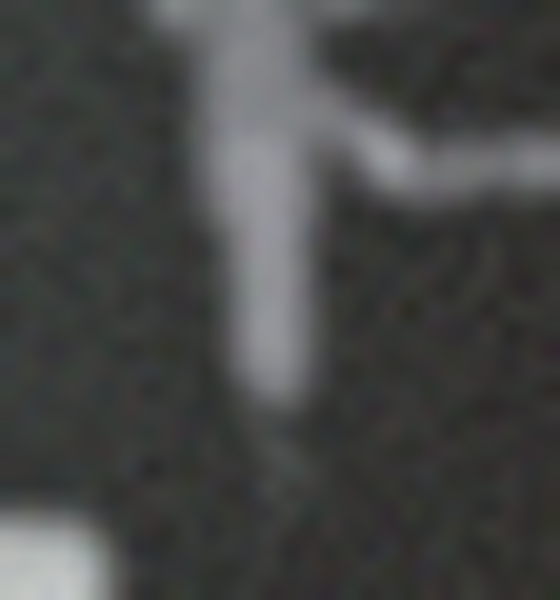

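```bash
python3 - <<'E'
from h import *
t=load('top');s=load('side')
m=s['image'].astype(float)
sub=cv2.resize(m[165:205,240:290],None,fx=8,fy=8,interpolation=cv2.INTER_CUBIC).mean(2)
mk=(sub>150).astype(np.uint8); mk=cv2.morphologyEx(mk,cv2.MORPH_CLOSE,np.ones((9,9)))
cs,_=cv2.findContours(mk,cv2.RETR_EXTERNAL,cv2.CHAIN_APPROX_NONE); c=max(cs,key=cv2.contourArea)[:,0,:].astype(float)
uv=np.c_[(c[:,0]+.5)/8-.5+240,(c[:,1]+.5)/8-.5+165]
# predicted corners at top-based pose
C=np.array([513.8,214.1]); a=np.radians(-39.2); Rm=np.array([[np.cos(a),-np.sin(a)],[np.sin(a),np.cos(a)]])
pr=[proj(s,[*(C+Rm@np.array(k)*40),z]) for k in((1,1),(1,-1),(-1,-1),(-1,1)) for z in (5,)]
print('pred',np.round(pr,2).tolist())
print('seen extremes L',uv[uv[:,0].argmin()],'R',uv[uv[:,0].argmax()],'B',uv[uv[:,1].argmax()])
q=cv2.approxPolyDP(uv.astype(np.float32).reshape(-1,1,2),1.2,True)[:,0]; print(q.round(2).tolist())
for r in range(183,199,2):
    k=uv[np.abs(uv[:,1]-r)<.3][:,0]; print(r,k.min().round(2),k.max().round(2))
print('pred L edge/R edge lines'); P=np.array(pr)
for r in range(183,199,2):
    x=[]
    for i in range(4):
        A,B=P[i],P[(i+1)%4]
        if (A[1]-r)*(B[1]-r)<0: x.append(A[0]+(B[0]-A[0])*(r-A[1])/(B[1]-A[1]))
    print(r,np.round(sorted(x),2))
E
```

```text
pred [[277.9, 183.09], [272.23, 196.24], [245.78, 194.63], [252.93, 181.65]]
seen extremes L [246.4375 194.1875] R [278.8125 184.6875] B [270.9375 197.4375]
[[278.80999755859375, 183.44000244140625], [266.44000244140625, 182.05999755859375], [265.94000244140625, 177.19000244140625], [261.05999755859375, 176.05999755859375], [257.94000244140625, 178.05999755859375], [257.19000244140625, 181.55999755859375], [252.55999755859375, 182.30999755859375], [246.44000244140625, 194.94000244140625], [272.69000244140625, 197.19000244140625]]
183 252.06 278.69
185 250.94 278.69
187 249.94 277.81
189 249.06 277.06
191 247.81 276.19
193 246.81 275.19
195 246.44 274.44
197 259.69 273.19
pred L edge/R edge lines
183 [252.18 276.34]
185 [251.08 277.08]
187 [249.98 276.22]
189 [248.88 275.35]
191 [247.78 274.49]
193 [246.68 273.63]
195 [251.9  272.77]
197 []
```

Robot-to-camera check: side +0.5 px, top +0.25 px. The corrected hole is about (553.5, 217.2). I'll touch the flat plate first for a height reference, then the hole.

```bash
cat >> h.py <<'E'
def fz(n=5):
    v=[]
    for _ in range(n):
        bot.dwell(.02); v.append(bot.read_state()['ft_force'])
    return np.mean(v,0)
def touch(x,y,z0,zmin,F=3,sp=12):
    bot.servo_line([x,y,z0],speed=60); b=fz()
    h=bot.servo_line([x,y,zmin],speed=sp,until_force=F)
    s=bot.read_state(); f=fz()-b
    print('t%.1f'%s['clock'],'touch',x,y,h,s['ee_pos'].round(2),f.round(2)); return h,s['ee_pos'],f
E
python3 - <<'E'
from h import *
bot.servo_line([542.5,216.2,125],speed=60)
h,p,f=touch(542.5,216.2,117,101)
E
```

```text
t11.4 touch 542.5 216.2 True [542.46 216.19 109.22] [0.49 0.11 5.04]
```

```bash
python3 - <<'E'
from h import *
pts=[(0,0),(0,1.2),(0,-1.2),(1.2,0),(-1.2,0),(1,1),(1,-1),(-1,1),(-1,-1),(0,2.4),(0,-2.4),(2.2,0),(-2.2,0)]
bot.servo_line([542.5,216.2,113],speed=60)
for dx,dy in pts:
    h,p,f=touch(553.5+dx,217.3+dy,113,104,F=3,sp=12)
    if p[2]<107.5: print('IN'); break
    bot.servo_line([p[0],p[1],113],speed=60)
E
```

```text
t12.8 touch 553.5 217.3 True [553.38 217.26 104.38] [0.54 0.5  5.12]
IN
```

```bash
python3 - <<'E'
from h import *
x,y=553.5,217.3
bot.servo_line([x,y,102.4],speed=15); print(fz(3).round(2))
for z in (100.4,99,98): 
    bot.servo_line([x,y,z],speed=10); s=bot.read_state(); print(round(s['clock'],2),s['ee_pos'].round(2),fz(3).round(2),s['moment'].round(2))
prev=fz(3)[2]; z=98
while z>94.6:
    z-=.3; bot.servo_line([x,y,z],speed=6); f=fz(3); p=bot.read_state()['ee_pos']; print(round(z,1),p.round(2),f.round(2))
    if f[2]<prev-4: print('SNAP'); break
    if f[2]>19: print('HIGH'); break
    prev=max(prev,f[2])
bot.dwell(.15)
print(fz(3).round(2))
E
```

```text
[-0.27 -0.24  6.99]
13.57 [553.76 217.41 100.99] [-1.34  0.43  8.17] [-0.11  0.29  0.02]
13.91 [553.8  217.43  99.7 ] [-1.59 -0.34  8.51] [-0.08  0.37 -0.04]
14.21 [553.84 217.43  98.8 ] [-1.42 -0.28  9.77] [-0.03  0.37  0.01]
97.7 [553.85 217.45  98.55] [-1.57 -0.23 10.04]
97.4 [553.86 217.45  98.3 ] [-1.39 -0.66 10.55]
97.1 [553.85 217.46  98.  ] [-1.63 -0.88 10.63]
96.8 [553.87 217.47  97.74] [-1.49 -0.25  9.81]
96.5 [553.86 217.45  97.43] [-1.62 -0.54 10.34]
96.2 [553.88 217.49  97.19] [-1.67 -0.4  11.23]
95.9 [553.89 217.51  96.94] [-2.48 -0.58 11.43]
95.6 [553.92 217.51  96.77] [-1.62 -0.49 13.14]
95.3 [553.97 217.52  96.52] [-2.12 -0.89 12.34]
95.0 [553.99 217.53  96.3 ] [-2.79 -0.24 14.32]
94.7 [554.01 217.5   96.05] [-2.37 -0.5  14.31]
94.4 [553.71 217.4   94.63] [1.08 0.78 3.56]
SNAP
[0.93 0.41 3.91]
```

The spring snapped. The force rose to about 14 N and then fell to about 4 N, short of the stop. I take a quick look, then lift and look again.

```bash
python3 - <<'E'
from h import *
s=snap('side'); crop(s,235,150,305,210,10,'pr_s.png')
bot.servo_line([553.5,217.3,113],speed=40)
bot.servo_line([553.5,217.3,200],speed=120)
bot.move_to([512.05,-142.6,200],quat()); bot.dwell(.2); st()
s=snap('side'); crop(s,290,140,370,260,5,'rb_s.png')
E
```

```text
t21.21 [ 512.33 -141.84  199.97] [ 0.89 -0.71 -1.04] [ 0.    0.02 -0.03] w14.40
```

View pics/pr_s.png

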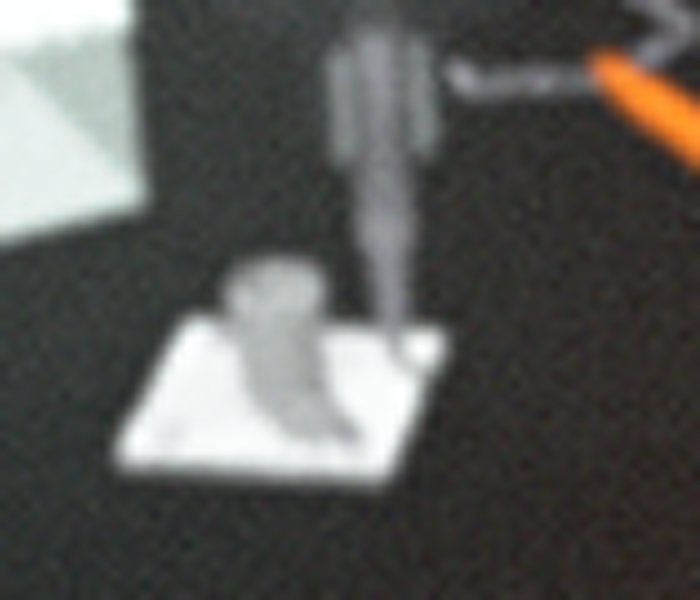

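View pics/rb_s.png

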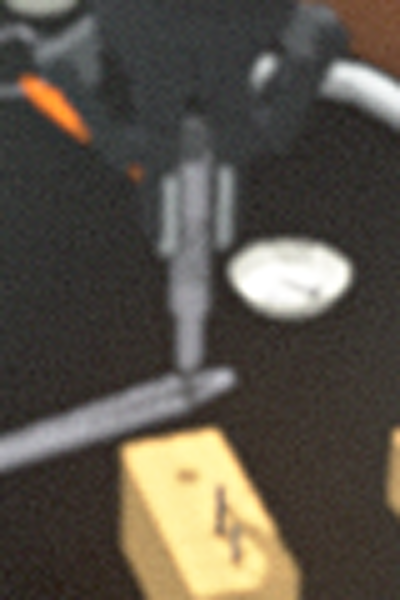

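```bash
python3 - <<'E'
from h import *
s=load('side'); T=np.array([512.1,-142.3,200])
for d in(30,0,-20,-40,-52,-70,-82,-104): print(d,proj(s,T+[0,0,d]).round(2))
g=s['image'].astype(float).mean(2)
for r in range(166,218,3): print(r,g[r,318:340].round(0).astype(int))
print('hole',proj(s,[512.1,-142.6,58]))
m=s['image'].astype(float); print((g[232:238,320:336]).round(0).astype(int))
E
```

```text
30 [327.23 167.35]
0 [327.08 180.12]
-20 [326.99 188.37]
-40 [326.89 196.4 ]
-52 [326.84 201.13]
-70 [326.75 208.08]
-82 [326.7  212.63]
-104 [326.6 220.8]
166 [69 61 61 60 53 58 59 62 71 81 84 85 87 76 69 62 59 59 59 55 59 61]
169 [64 63 62 55 62 59 64 63 75 80 83 85 87 81 71 64 60 59 57 54 59 57]
172 [ 61  60  59  59  64  58  63  70  93 108 114 117 118 111  84  70  73  72
  60  59  56  52]
175 [ 67  62  58  56  83 106 118 114 125 147 156 159 145 116  85 103 144 148
 110  70  55  45]
178 [ 56  60  62  69  97 148 155 137 124 146 155 156 143 117  87 102 145 150
 110  72  55  48]
181 [ 53  64  59  69  97 147 154 131 128 145 155 155 142 114  86 115 141 137
  98  67  50  51]
184 [ 57  58  60  70  96 143 154 133 118 132 141 137 117  93  84 117 142 137
  98  60  52  45]
187 [ 44  51  53  68 111 145 152 123 110 121 129 130 121 104  82 114 141 128
  88  55  44  46]
190 [ 50  38  56  73 106 125 125 120 117 134 137 137 120  99  67  59  62  53
  58  90 134 177]
193 [ 44  49  43  43  42  66 100 123 135 130 126 127 124  94  64  44  47  98
 166 215 228 231]
196 [ 50  47  42  50  45  64 107 129 139
[... 455 characters left out ...]
  47  46  62  95 141 154 149 126  87  54  49  49  49  55
  49  50  51  54]
214 [ 45  48  45  50  51  67  77  76  91 103 101  97 105 117 129 146 152 145
 106  63  50  47]
217 [120 136 144 142 155 153 150 137 117 103 105 123 137 152 158 153 142 113
  80  60  52  48]
hole [326.51574594 234.47853259]
[[220 219 219 219 217 218 218 218 221 222 223 223 222 221 224 221]
 [221 220 218 218 215 209 204 205 208 214 221 224 223 223 223 225]
 [220 222 219 217 212 196 173 172 180 199 217 222 225 222 224 223]
 [220 222 220 218 212 188 167 160 168 191 214 222 223 222 223 222]
 [220 220 220 218 214 203 189 187 190 207 219 222 219 213 211 220]
 [221 221 222 219 215 213 210 210 213 216 224 223 217 189 181 210]]
```

The punch hangs nearly upright, tilted about 1 degree. Its nose at u=327.4 lines up with the block hole at u=327.0. I lower it carefully.

```bash
python3 - <<'E'
from h import *
x,y=512.05,-142.6
bot.servo_line([x,y,170],speed=60); bot.dwell(.2); st(); b=fz(6)
h=bot.servo_line([x,y,142],speed=40,until_force=5); st(); print(h)
if not h:
    h=bot.servo_line([x,y,125],speed=20,until_force=5); st(); print(h)
    if not h:
        h=bot.servo_line([x,y,106],speed=10,until_force=4); print(h); st(); print((fz()-b).round(2))
E
```

```text
t22.11 [ 512.19 -142.64  170.36] [-0.08 -0.24 -1.1 ] [ 0.   -0.07  0.05] w14.55
t23.06 [ 512.16 -142.65  142.18] [ 0.16  0.97 -1.56] [ 0.01 -0.01 -0.  ] w14.31
False
t24.06 [ 512.11 -142.62  125.12] [ 0.48  0.12 -1.96] [ 0.    0.   -0.01] w14.44
False
True
t25.42 [ 512.09 -142.61  110.12] [-1.62  0.82  4.97] [ 0.06  0.15 -0.02] w14.47
[-0.73  0.42  7.31]
```

Contact came at 110.1, the same height as the original seat, so the punch did not slip. Release slowly, retreat and check.

```bash
python3 - <<'E'
from h import *
bot.servo_line([512.05,-142.6,110.2],speed=10)
bot.move_gripper(14.5,grip_force=20); bot.move_gripper(18); bot.dwell(.1); bot.move_gripper(40); st()
p=bot.read_state()['ee_pos']; bot.servo_line([512.05,-142.6,240],speed=120)
bot.move_to([300,350,280],quat()) if bot.ik([300,350,280],quat()) is not None else bot.move_to([450,250,280],quat())
bot.dwell(.3); st()
for n in('top','side'): cv2.imwrite(f'pics/{n}_end.png',snap(n)['image'])
s=load('side');t=load('top'); a=cv2.resize(s['image'][185:285,290:390],(400,400),interpolation=cv2.INTER_CUBIC); b=cv2.resize(t['image'][190:260,320:390],(400,400),interpolation=cv2.INTER_CUBIC)
cv2.imwrite('pics/end_c.png',np.hstack([a,b]))
g=s['image'].astype(float).mean(2)
for r in(202,206,210,226,230,234): print(r,g[r,318:338].round(0).astype(int))
E
```

```text
t26.68 [ 512.04 -142.59  110.19] [ 0.06 -0.14  0.5 ] [0.03 0.02 0.02] w40.00
t30.15 [300.25 349.83 279.96] [-0.29 -0.23  0.34] [-0.04 -0.01 -0.04] w39.88
202 [ 40  42  46  45  40  52  74  99 115 118 120 112  89  67  52  44  47  33
  37  45]
206 [52 49 40 47 44 61 87 84 85 83 82 80 75 65 50 46 50 45 47 43]
210 [ 40  46  44  44  41  72 111 136 148 147 145 142 126  96  62  41  40  41
  51  44]
226 [ 43  42  48  53  57  80 118 127 132 133 127 123 131 150 154 129  81  53
  46  48]
230 [218 216 218 214 217 212 177 143 132 133 129 130 158 193 209 214 209 187
 124  72]
234 [212 210 214 213 210 200 180 150 147 148 148 149 173 208 216 217 220 221
 217 195]
```

View pics/end_c.png

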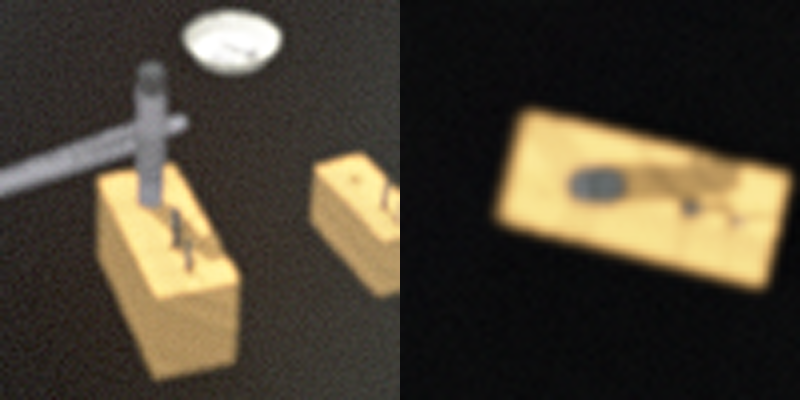

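View pics/top_end.png

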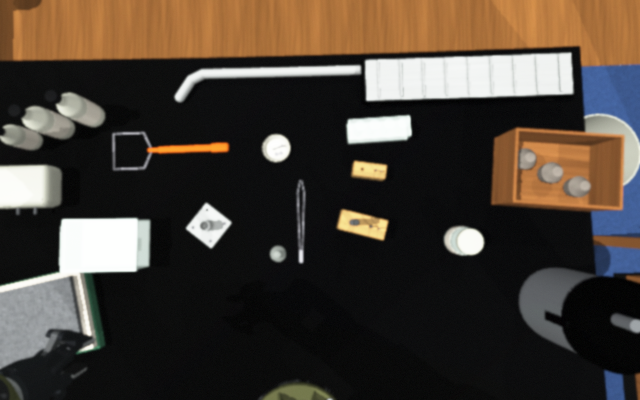

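The end pictures show the punch standing in its block hole with its cap at side (327,202), as at the start. The bystanders have not moved and the gripper is clear. I hand the job in.

```bash
python3 -c "
from rig import bot
bot.finish_job()"
```

```text
the job is handed in; nothing more can be done
```

The cabinet top is marked through the open screw hole, and the punch is back in the larger beech block. I handed the job in at about 30 s; it gave no verdict.

- **Open hole:** I picked it by colour, the one spot of the four without the screws' purplish steel tint. Touch confirmed it: the point landed 4.8 mm lower in the hole than on the plate.
- **Press:** the force rose to about 14 N (about 16 N allowing for the sensor's offset), fell to about 4 N at the snap, and I stopped about 9.7 mm in, short of the 10.4 mm stop. The side view showed the punch upright while pressed.
- **Return:** the punch seated at the same height it was gripped (110.1 mm), with about 7 N of contact force. The final pictures show it standing as before and the bystanders where they were, with the gripper well clear.

**Small disagreements:** the two cameras and the robot differed by about 1 to 2 mm. The punch seemed to hang about 1° off vertical in the grip before I set it down. Neither affected the result.

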